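Bring the square tub to the front of the bead carousel

TASK

Turn the bead carousel until its square tub is at the front, lined up over the tongue that sticks out of the stand. Turn it by pushing on the pegs round its rim, not on the tubs, and leave the paper cup next to it standing where it is.

Things in the scene. Friction and masses are not known exactly. Their poses are not given: they have to be found in the camera images.
- stand: Fixed dark-wood foot of the bead carousel, with one flat tongue, 50 mm wide, 12 mm high, jutting out in front to 220 mm from the axis, a steel dot on it. Origin: on the table, on the turning axis; z up; the tongue points along -x. Its pale turning plate, radius 137 mm, top 32 mm above the table, turns both ways without stops, drags about 0.2 N m (2 N at the pegs) and stays where it is left.
- tubs: Six lidded clear tubs of beads fixed on the turning plate, 60 degrees apart, centres 70 mm from the axis; five are round, 30 to 44 mm across, 26 to 44 mm high. All stay within 98 mm of the axis and 76 mm of the table. Origin: on the axis, on the plate; square tub along -x. Outside them six wooden pegs, 12 mm thick, stand up from the plate 122 mm from the axis, tops 68 mm above the table.
- square_tub: The only square one of the six tubs: 40 by 40 mm, 38 mm high, clear with a flat white lid. Origin: centre of its underside, 70 mm from the turning axis, 32 mm above the table; z up, -x points away from the axis. The pegs stand midway between tubs: seen from the axis, at 30, 90 and 150 degrees either side of the square tub.
- cup: A lidded brown paper coffee cup, loose, standing on the table to the left of the carousel (from the robot), about 245 to 265 mm from its axis: 94 mm high, 80 mm across at the top. Origin at the centre of its underside, z up.
Not all that is in view belongs to the job. Several things look just like the cup: the one meant starts farthest from the robot's base.

How it is judged:
At the end, for the whole second after the job is handed in: The square tub is at rest at the front: its centre within 15 mm (about 12 degrees) of the middle line of the tongue, on the tongue's side of the axis; the cup is upright within 20 mm of where it stood (y of square_tub in the frame of stand between -0.015 and 0.015 m and x of square_tub in the frame of stand below -0.05 m and angular speed of square_tub below 0.05 rad/s and distance of cup from where it was at the start of the episode below 0.02 m and angle between cup's own z axis and vertical below 0.2 rad); the robot touches nothing.
It fails at once if the robot pushed on a tub with more than 2 N (contact force between any of the fingers, the arm and tubs above 2 N).
It fails at once if the paper cup was knocked over or moved by more than 20 mm (distance of cup from where it was at the start of the episode above 0.02 m or angle between cup's own z axis and vertical above 0.3 rad).
It also fails if it takes over 40 s, if anything falls off the work surface, if the arm or the gripper's body presses on something with over 40 N, if the wrist force passes 120 N, or if a joint passes its speed limit or range.

ROBOT

A 6-joint arm with a two-finger parallel gripper is mounted at the origin on the work surface. World frame = base frame: x ahead of the robot, y to its left, z up, the work surface at z = 0. Lengths are in m, angles in rad, forces in N, time in s.
With the tool pointing down it reaches from about 0.375 to 0.975 m from the base axis. Payload 3.8 kg.
Tool frame: the origin (TCP) lies on the centre line of the jaws, within the pads' length; the fingertips stand 14 mm ahead of it and the grasp point (between the pads) lies 5 mm behind it; z points along the fingers, y is the line along which they close (so a half turn about z gives the same grasp; the last joint's range is limited). The gripper opens to 85 mm and grips with 20 to 120 N. Pads are 22 mm wide; open, the fingers measure 114 mm over their backs; the gripper's body (76 mm by 85 mm) begins 54 mm behind the grasp point. The pads swing forward as they close: fully open they stand 13 mm farther back than shut.
Start: joints at [1.264, 0.264, 1.604, -0, 1.274, -0.037], TCP at [0.18, 0.651, 0.245] pointing down, gripper open.
Joint ranges: [-2.63, 2.63], [-0.94, 2.18], [0.31, 2.57], [-1.31, 4.45], [0, 2.66], [-2.55, 2.55]. Speed limits (rad/s): [2.57, 2.57, 3.14, 3.14, 3.14, 3.14].

INTERFACE

Orientations are given as a rotation vector (axis times angle).
In Python, from workcell import bot, eyes, spot_in gives the robot as it stands.
- The arm moves only by the tool carry_out, never from a script. Its argument "series" is text: rows parted by semicolons, each of 4 numbers parted by spaces: the shift along the world's x, y, z in m, then the turn about the world's z in degrees. In form: tx ty tz roll; .... A call has 1 to 20 rows; each row shifts and turns the commanded pose from where the row before left it; what a row does not reach is not made up. A row lasts 1/8 s, in which the tool goes at most 62.5 mm and 10.7 degrees, less where a joint would pass 70% of its speed; a pose out of reach is approached as far as the arm can. A call is refused whole if a number of a shift passes 0.0625 or a number of a turn 10.7, either way. A call with a gripper value outside its range is refused whole. "jaw" is the gripper command: -1 is shut, 1 is fully open, values between are in proportion, set as the call begins (left out, the last holds). The fingers move at their own pace and stop on an object; "grip_force" is the grip in N (left out, the last holds). Time passes only in rows, so rows that do not move let the fingers close. It gives the time, the measured TCP pose, the force, the opening and the grip force at its end, in the units of the state.
- bot.read_state(): the state, without advancing time (a new reading comes with each control period).
- eyes.read_camera(name): name is "side" or "top"; returns (picture, depth): 480x640x3 uint8, blue, green, red; 480x640 float32, m along the optical axis (not along the pixel's ray), 0 where there is no reading.
- eyes.get_calibration(name): a dict with "K" (3x3 intrinsics, pixels), "distortion" ([k1, k2, p1, p2, k3] as OpenCV has them; the pictures are not rectified), "position" and "rotation" of the camera in the world. Camera axes: x right, y down, z forward; pixel columns grow to the right and rows downward; lengths in m; the calibration is good to about 2 mm. A picture is of the moment at which its call begins. get_calibration takes no time and is no camera call.
- bot.finish_job(): hands the job in; it is judged then, once.
Trained networks look in the newest picture that a camera, given by its name, has taken for a name from the list of things; names that differ only in an ending like _2 or _b are one class to them, and where a whole thing is asked for, a point or a joint stands for the part that bears it (a point fixed in the world has none). Each returns a list of dicts, best first, with "score" (0 to 1); they miss things now and then, are a little off and sometimes report something else, mostly with a low value. They report only what shows in the picture. A call takes as long as a camera call. They do not tell look-alikes from the thing itself.
- spot_in(camera, target): "rect" ([centre column, centre row, width, height] in pixels, round what is visible of it).
The state is a dict: "time": time; "q": joint angles; "joint_vel": joint speeds; "joint_torque": joint torques, N m; "tool_pos": TCP position; "tcp_rot": TCP orientation; "wrist_force": force on the tool from outside, world axes, zero at the start; "torque": the same for the moment, N m; "width": opening from 0.0 (shut) to 1.0 (fully open); "grip_force": force on a finger pad.
Only numpy, scipy, OpenCV 4.12 (cv2) and the standard library are available. Lean on these libraries where they do the work, as an engineer would, in place of code of your own. Each camera call takes 0.05 s, during which the arm holds its last target. There are 200 camera calls.

## Working session

There is one attempt and no reset: what is moved stays moved. The work goes in short steps, Python scripts to look and compute and a tool call to move; the robot and the scene stay as the last step left them, time stands still between calls to the robot, and variables do not carry over. Pictures are saved under pics/ and viewed, at most 10 in all, crops included, and the job is handed in when it is done.

Besides the shell and the picture viewer there is one more tool, called after ">>>" as name(argument=value, ...) on one line, values as JSON. carry_out: Moves the arm, as the interface text tells. Its arguments: {"type":"object","properties":{"series":{"type":"string"},"jaw":{"type":"number"},"grip_force":{"type":"number"}},"required":["series"]}

```bash
mkdir -p pics; cat > h.py <<'E'
import numpy as np, cv2
from workcell import bot, eyes, spot_in
def world(cam,u,v,depth=None,z=None):
    c=eyes.get_calibration(cam);K=np.array(c["K"]);R=np.array(c["rotation"]);p=np.array(c["position"])
    if R.shape!=(3,3): R=cv2.Rodrigues(R)[0]
    x,y=cv2.undistortPoints(np.array([[[u,v]]],float),K,np.array(c["distortion"]))[0,0]
    d=R@np.array([x,y,1.]);s=depth if z is None else (z-p[2])/d[2]
    return p+s*d
E
python3 - <<'E'
from h import *
for n in("top","side"):
    im,d=eyes.read_camera(n);cv2.imwrite(f"pics/{n}0.png",im);np.save(f"{n}0.npy",d)
    print(n,eyes.get_calibration(n)["position"],np.round(world(n,320,240,z=0),3))
    for t in("stand","tubs","square_tub","cup"):
        for r in spot_in(n,t)[:5]:
            u,v,w,h=r["rect"];dd=d[min(479,int(v)),min(639,int(u))];print(n,t,round(r["score"],2),np.round(r["rect"]),np.round(world(n,u,v,dd),3))
print(bot.read_state())
E
```

```text
top [0.39313267 0.16440961 0.95554219] [0.473 0.194 0.   ]
top tubs 0.69 [393. 184. 101.  98.] [0.565 0.066 0.067]
top square_tub 0.56 [417. 213.  38.  32.] [0.515 0.024 0.067]
top cup 0.91 [184. 239.  56.  52.] [0.466 0.419 0.095]
top cup 0.76 [262. 116.  44.  54.] [0.676 0.292 0.094]
top cup 0.67 [241. 185.  48.  46.] [0.558 0.325 0.094]
top cup 0.56 [270. 368.  53.  45.] [0.254 0.271 0.094]
side [ 0.27151618 -0.26257092  0.53085591] [0.507 0.237 0.   ]
side stand 0.63 [387. 293. 254. 166.] [0.53  0.07  0.032]
side tubs 0.67 [414. 282. 126. 107.] [0.566 0.061 0.047]
side square_tub 0.94 [403. 311.  42.  48.] [0.512 0.011 0.071]
side cup 0.97 [324. 176.  45.  70.] [0.544 0.295 0.079]
side cup 0.94 [400. 168.  46.  68.] [0.669 0.261 0.076]
side cup 0.89 [252. 163.  44.  66.] [0.455 0.394 0.072]
side cup 0.72 [149. 253.  64.  71.] [0.251 0.23  0.094]
side cup 0.55 [415. 282. 128. 108.] [0.567 0.06  0.048]
{'time': 0.5, 'q': array([ 1.26412396e+00,  2.63897574e-01,  1.60404917e+00,  2.88721831e-05,
        1.27366572e+00, -3.68991784e-02]), 'joint_vel': array([-0.0003418 , -0.00041477, -0.00264043,  0.00090953, -0.0003759 ,
       -0.00039695]), 'joint_torque': array([-9.38263038e-04, -5.14409602e+01, -3.67231500e+01, -1.18173605e-05,
        2.77387626e-03, -1.70243663e-05]), 'tool_pos': array([0.17988312, 0.65057121, 0.24525476]), 'tcp_rot': array([-4.22483939e-01, -3.11302418e+00,  2.32517822e-05]), 'wrist_force': array([ 0.13809036,  0.33068005, -0.10639539]), 'torque': array([ 0.02662284, -0.03127919, -0.01846855]), 'grip_force': 0.0, 'width': 1.0011924687759348}
```

View pics/top0.png

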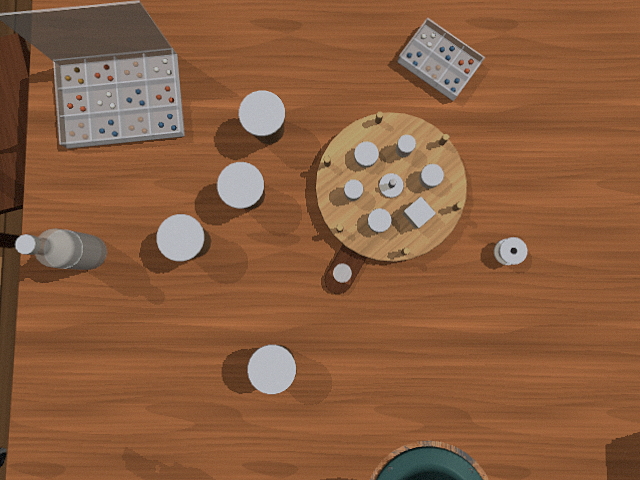

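View pics/side0.png

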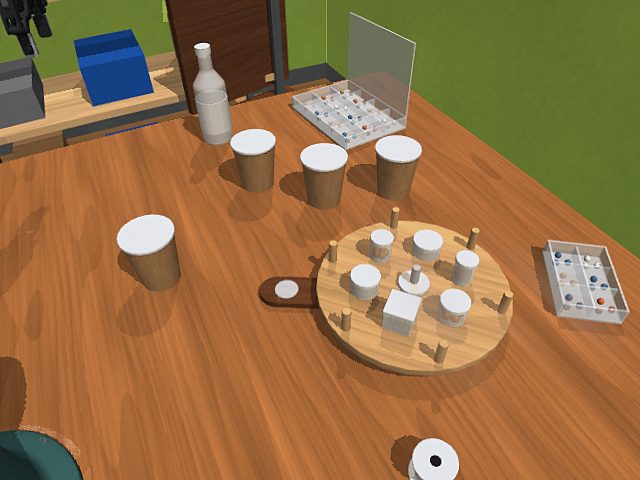

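The top view shows the carousel at (391,186), the tongue dot at (342,272) and the square tub at (419,212). There are four look-alike cups:
- (262,114), at range 0.74 m, which is the farthest from the base and so the cup meant
- (241,186), at 0.65 m
- (181,238), at 0.63 m
- (271,370), at 0.37 m

The other white discs, at (511,251) and on the tub lids, are neither cup nor square tub.

```bash
cat > m.py <<'E'
from h import *
def ang(p,c): return round(float(np.degrees(np.arctan2(p[1]-c[1],p[0]-c[0]))),1)
E
python3 - <<'E'
from m import *
im=cv2.imread("pics/top0.png")
cv2.imwrite("pics/crop.png",cv2.resize(im[90:300,230:480],None,fx=2.8,fy=2.8,interpolation=cv2.INTER_CUBIC))
P=[world("top",*p,z=.066) for p in[(404,251),(457,206),(445,139),(379,118),(327,162),(340,229)]]
c=np.mean(P,0);print("axis",c.round(3))
dot=world("top",342,272,z=.013);sq=world("top",419,212,z=.07)
print("dot",dot.round(3),ang(dot,c),np.hypot(*(dot-c)[:2]));print("sq",sq.round(3),ang(sq,c),np.hypot(*(sq-c)[:2]))
for p in P: print(p.round(3),ang(p,c),round(float(np.hypot(*(p-c)[:2])),3))
E
```

```text
axis [0.566 0.067 0.066]
dot [0.414 0.153 0.013] 150.6 0.17499355358001742
sq [0.516 0.021 0.07 ] -137.3 0.06781225056551075
[0.449 0.047 0.066] -170.2 0.119
[ 0.527 -0.045  0.066] -109.0 0.119
[ 0.646 -0.026  0.066] -49.5 0.122
[0.683 0.09  0.066] 10.7 0.119
[0.605 0.181 0.066] 71.2 0.12
[0.487 0.158 0.066] 131.4 0.12
```

View pics/crop.png

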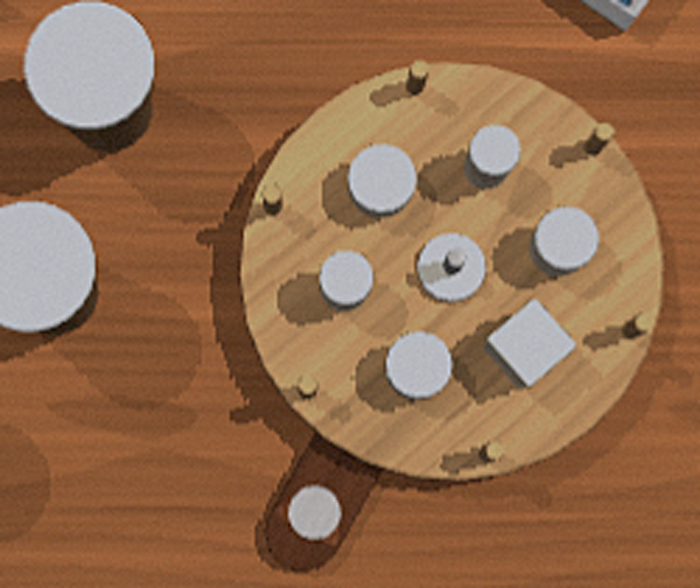

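The crop confirms the choice. The square lid is at crop (531,343), the other five lids are round, and the tongue is at lower left with its dot at (315,512). The tub has to turn about −70° (clockwise). I'll push the peg at world (0.527, −0.045) with shut jaws, along an arc outside the tubs.

>>> carry_out(series="0.0194 -0.0356 0 0.82;0.0194 -0.0356 0 0.82;0.0194 -0.0356 0 0.82;0.0194 -0.0356 0 0.82;0.0194 -0.0356 0 0.82;0.0194 -0.0356 0 0.82;0.0194 -0.0356 0 0.82;0.0194 -0.0356 0 0.82;0.0194 -0.0356 0 0.82;0.0194 -0.0356 0 0.82;0.0194 -0.0356 0 0.82;0.0194 -0.0356 0 0.82;0.0194 -0.0356 0 0.82;0.0194 -0.0356 0 0.82;0.0194 -0.0356 0 0.82;0.0194 -0.0356 0 0.82;0.0194 -0.0356 0 0.82;0.0194 -0.0356 0 0.82;0.0194 -0.0356 0 0.82;0.0194 -0.0356 0 0.82", jaw=-1)

```text
time: 3.0
tool_pos: [0.5685, -0.0627, 0.2455]
tcp_rot: [-0.026, 3.141, 0.0]
wrist_force: [-0.7, 0.2, 0.2]
width: -0.004
grip_force: 0.0
```

>>> carry_out(series="0 0 -0.03 0;0 0 -0.03 0;0 0 -0.03 0;0 0 -0.03 0;0 0 -0.02 0;0 0 -0.02 0;0 0 -0.013 0;0 0 0 0;0 0 0 0")

```text
time: 4.12
tool_pos: [0.5687, -0.0615, 0.0731]
tcp_rot: [-0.026, 3.14, -0.0]
wrist_force: [0.5, 0.1, 0.4]
width: -0.0
grip_force: 0.0
```

```bash
python3 - <<'E'
from m import *
im,d=eyes.read_camera("side");cv2.imwrite("pics/s1.png",im)
s=bot.read_state();print(s["time"],s["tool_pos"],s["tcp_rot"],s["q"],s["wrist_force"])
c=np.array([.566,.067])
t=np.array(s["tool_pos"][:2]);print(ang(t,c),np.hypot(*(t-c)))
# arc rows of -5 deg at r=.128
th=np.radians(-89-np.arange(0,86,5)) 
p=c+.128*np.c_[np.cos(th),np.sin(th)]
print((np.diff(p,axis=0)*1000).round(1).tolist())
E
```

```text
4.175 [ 0.56887594 -0.06155422  0.07339877] [-2.58291679e-02  3.13950410e+00 -4.94224256e-04] [-1.51316550e-01  2.36704342e-01  1.98110419e+00  5.12753423e-06
  9.21777012e-01 -1.73856990e+00] [-0.31640153 -0.45235354  0.68515707]
-88.7 0.1285863813018069
[[-11.2, 0.3], [-11.1, 1.3], [-10.9, 2.2], [-10.7, 3.2], [-10.4, 4.1], [-10.0, 5.0], [-9.5, 5.8], [-9.0, 6.6], [-8.4, 7.4], [-7.7, 8.1], [-7.0, 8.7], [-6.2, 9.3], [-5.3, 9.8], [-4.5, 10.2], [-3.5, 10.6], [-2.6, 10.9], [-1.7, 11.0]]
```

View pics/s1.png

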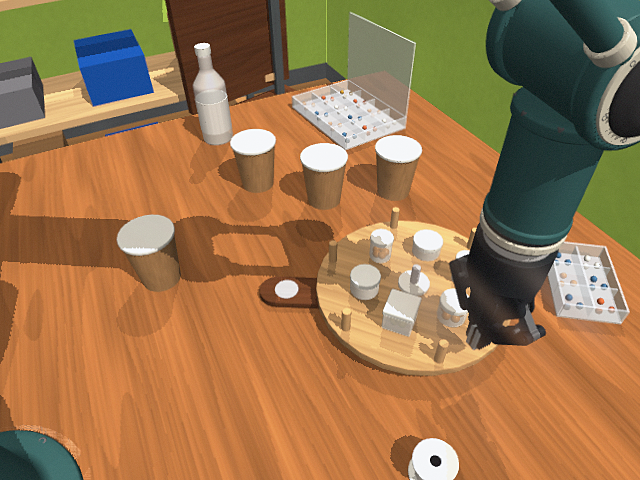

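The shut fingers are at (478,340), clear of the peg at (441,350), and nothing has moved. I'll turn the tool 90° so the finger linkages spread along the rim and not over the tubs. Then I'll lower slightly and push along the arc.

>>> carry_out(series="0 0 0 -10;0 0 0 -10;0 0 0 -10;0 0 0 -10;0 0 0 -10;0 0 0 -10;0 0 0 -10;0 0 0 -10;0 0 0 -10;0 0 -0.006 0;0 0 0 0")

```text
time: 5.55
tool_pos: [0.5677, -0.0614, 0.0661]
tcp_rot: [-2.2, -2.243, 0.0]
wrist_force: [0.2, 0.2, -0.2]
width: -0.001
grip_force: 0.0
```

>>> carry_out(series="-0.0112 0.0003 0 -5;-0.0111 0.0013 0 -5;-0.0109 0.0022 0 -5;-0.0107 0.0032 0 -5;-0.0104 0.0041 0 -5;-0.01 0.005 0 -5;-0.0095 0.0058 0 -5;0 0 0 0")

```text
time: 6.55
tool_pos: [0.4936, -0.0393, 0.0663]
tcp_rot: [-2.772, -1.477, 0.0]
wrist_force: [-0.3, 0.4, 0.6]
width: 0.004
grip_force: 0.0
```

```bash
python3 - <<'E'
from m import *
im,d=eyes.read_camera("side");cv2.imwrite("pics/s2.png",im)
s=bot.read_state();print(s["time"],s["tool_pos"],s["q"],s["wrist_force"])
c=np.array([.566,.067])
t=np.array(s["tool_pos"][:2]);print(ang(t,c),np.hypot(*(t-c)))
E
```

```text
6.6 [ 0.49408443 -0.03946137  0.06638806] [-1.29964641e-01  1.14080191e-01  2.14418727e+00  1.67369027e-05
  8.83180841e-01  4.61289273e-01] [ 0.38264859  0.81008213 -0.54396185]
-124.0 0.12847518300686012
```

View pics/s2.png

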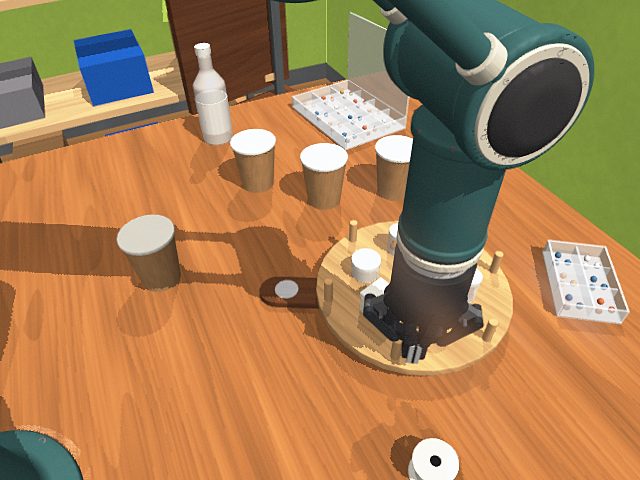

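The peg is following: it is at (397,350) with the fingers at (413,352) behind it, and forces are low. I'll continue along the arc.

>>> carry_out(series="-0.009 0.0066 0 -5;-0.0084 0.0074 0 -5;-0.0077 0.0081 0 -5;-0.007 0.0087 0 -5;-0.0062 0.0093 0 -5;-0.0053 0.0098 0 -5;-0.0045 0.0102 0 -5;0 0 0 0")

```text
time: 7.6
tool_pos: [0.4462, 0.0208, 0.0663]
tcp_rot: [-3.088, -0.576, -0.0]
wrist_force: [0.0, -0.6, 0.2]
width: 0.004
grip_force: 0.0
```

```bash
python3 - <<'E'
from m import *
s=bot.read_state();print(s["time"],s["tool_pos"],s["wrist_force"])
c=np.array([.566,.067])
t=np.array(s["tool_pos"][:2]);print(ang(t,c),np.hypot(*(t-c)))
for n in("top","side"):
    im,d=eyes.read_camera(n);cv2.imwrite(f"pics/{n}3.png",im)
    for r in spot_in(n,"square_tub")[:2]:
        u,v=r["rect"][:2];p=world(n,u,v,z=.07 if n=="top" else .055);print(n,r,p.round(3),ang(p,c))
a,b=[cv2.imread(f"pics/{n}3.png") for n in("top","side")]
cv2.imwrite("pics/c3.png",np.hstack([cv2.resize(a[90:300,280:480],(400,420)),cv2.resize(b[190:400,240:440],(400,420))]))
E
```

```text
7.6 [0.44615639 0.02084539 0.06630744] [ 0.03483858 -0.57472448  0.17042772]
-158.9 0.1284240536643491
top {'rect': [379.9, 220.9, 30.0, 26.0], 'score': 0.67} [0.501 0.089 0.07 ] 161.6
```

View pics/c3.png

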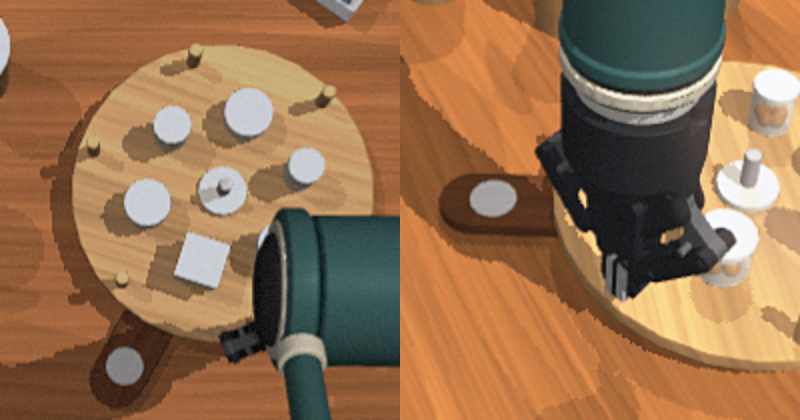

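The tub is now at about 161.7°, against 150.6° for the tongue, so about 11° remain. I'll finish the push, back off and lift.

>>> carry_out(series="-0.0027 0.0078 0 -3.7;-0.0023 0.008 0 -3.7;-0.0016 0.0081 0 -3.7;0 0 0 0;0 0 0 0;0.0018 -0.009 0 0;0 0 0 0;0 0 0.03 0;0 0 0.04 0;0 0 0.05 0;0 0 0.05 0;0 -0.04 0 0;0 -0.04 0 0;0 -0.04 0 0;0 -0.04 0 0;0 0 0 0")

```text
time: 9.8
tool_pos: [0.4411, -0.1268, 0.2364]
tcp_rot: [3.13, 0.263, 0.0]
wrist_force: [0.1, 0.8, -0.3]
width: -0.002
grip_force: 0.0
```

```bash
python3 - <<'E'
from m import *
s=bot.read_state();print(s["time"],s["tool_pos"],s["wrist_force"])
c=np.array([.566,.067])
im,d=eyes.read_camera("top");cv2.imwrite("pics/top4.png",im)
for t,z in(("square_tub",.07),("cup",.094)):
    for r in spot_in("top",t)[:4]:
        u,v=r["rect"][:2];p=world("top",u,v,z=z);print(t,r,p.round(3),ang(p,c))
cv2.imwrite("pics/c4.png",cv2.resize(im[90:300,230:480],None,fx=2.8,fy=2.8,interpolation=cv2.INTER_CUBIC))
E
```

```text
9.8 [ 0.44114971 -0.12684057  0.23640815] [ 0.05365479  0.77678007 -0.32281491]
square_tub {'rect': [374.7, 216.4, 35.8, 27.8], 'score': 0.82} [0.508 0.098 0.07 ] 151.9
square_tub {'rect': [391.4, 185.7, 102.3, 94.3], 'score': 0.68} [0.562 0.069 0.07 ] 156.6
cup {'rect': [261.0, 116.0, 45.4, 51.8], 'score': 0.96} [0.677 0.293 0.094] 63.8
cup {'rect': [270.2, 369.3, 46.8, 46.6], 'score': 0.73} [0.252 0.271 0.094] 146.9
cup {'rect': [183.3, 238.3, 53.7, 50.7], 'score': 0.67} [0.467 0.42  0.094] 105.6
cup {'rect': [242.1, 186.2, 48.8, 47.1], 'score': 0.63} [0.556 0.323 0.094] 92.3
```

View pics/c4.png

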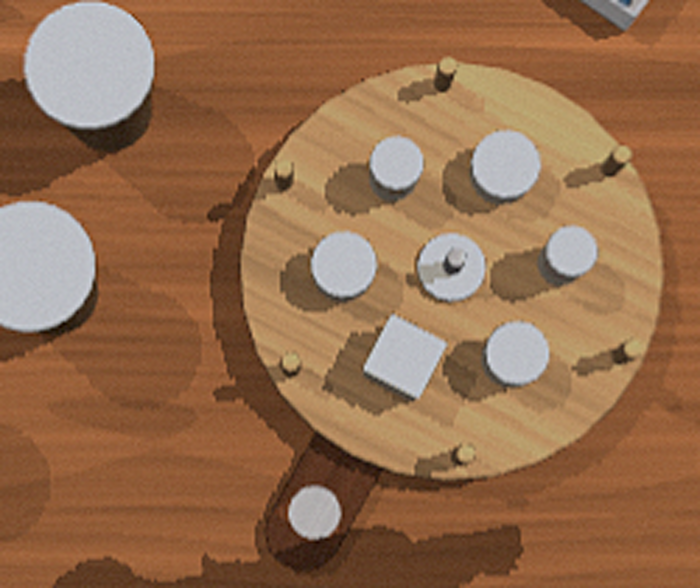

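The tub is at (405,357) in the crop, in line with the axis and the tongue dot: 151.9° against 150.6°, about 2 mm off. The cups have not moved and the arm is clear.

```bash
python3 -c "
from workcell import bot
print(bot.finish_job())"
```

```text
the job is handed in; nothing more can be done
None
```

The job is handed in: I turned the carousel by one peg until the square tub sat about 1° (2 mm) from the tongue's middle line in the last picture, with the paper cup still in place and the arm clear; the hand-in call returned no verdict.

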